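# Load the ring feeder of a bench unit and start it

### The arm

A 6-joint arm with a two-finger parallel gripper is mounted at the origin on the work surface. World frame = base frame: x ahead of the robot, y to its left, z up, the work surface at z = 0. Lengths are in m, angles in degrees, forces in N, time in s.
With the tool pointing down it reaches from about 0.35 to 0.875 m from the base axis. Payload 4.2 kg.
Tool frame: the origin (TCP) lies midway between the tips of the shut fingers; the grasp point (between the pads) lies 19 mm behind it; z points along the fingers, y is the line along which they close (so a half turn about z gives the same grasp; the last joint's range is limited). The gripper opens to 87 mm and grips with 3 to 60 N. Pads are 19 mm wide; open, the fingers measure 117 mm over their backs; the gripper's body (75 mm by 190 mm) begins 51 mm behind the grasp point.
Start: joints at [83.4, 22.042, 0.453, 0, -68.411, -14.817], TCP at [0.228, 0.582, 0.223] pointing down, gripper open.
Joint ranges: [-179.83, 179.83], [-69.29, 118.12], [-61.27, 80.66], [-181.25, 117.63], [-171.15, -9.14], [-177.46, 177.46]. Speed limits (degrees/s): [159.86, 159.86, 180, 180, 180, 180].

### API

Orientations are given as a 3x3 rotation matrix whose columns are the frame's x, y, z axes.
In Python, from station import r, cams gives the robot as it stands.
- The arm moves only by the tool play_rows, never from a script. Its argument "commands" is text: rows parted by semicolons, each of 6 numbers parted by spaces: the shift along the world's x, y, z normalised to -1 to 1, where 1 is 30 mm, then the turn, a rotation vector about the world's x, y, z normalised to -1 to 1, where 1 is 0.15 rad. A call has 1 to 20 rows; each row shifts and turns the commanded pose from where the row before left it; what a row does not reach is not made up. A row lasts 1/10 s, in which the tool goes at most 50 mm and 8.59 degrees, less where a joint would pass 70% of its speed; a pose out of reach is approached as far as the arm can. A call with a number of a shift or a turn outside -1 to 1 is refused whole. A call with a gripper value outside its range is refused whole. "grip" is the finger opening in mm, from 0 to 87, set as the call begins (left out, the last holds). The fingers move at their own pace and stop on an object; the grip force is fixed at half the most. Time passes only in rows, so rows that do not move let the fingers close. It gives the time, the measured TCP pose, the force, the opening and the grip force at its end, in the units of the state.
- r.sense(): the state, without advancing time (a new reading comes with each control period).
- cams.capture(name): name is "scene" or "top" or "wrist"; returns (picture, depth): 480x640x3 uint8, blue, green, red; 480x640 float32, m along the optical axis (not along the pixel's ray), 0 where there is no reading.
- cams.camera_info(name): a dict with "mtx" (3x3 intrinsics, pixels), "k1" (the pictures are not rectified: a ray, as slopes to the right and down, at radius r is drawn at 1 + k1 r^2 times it, then the intrinsics apply), "R" (3x3) and "t" (3): a world point X has camera coordinates R X + t. Camera axes: x right, y down, z forward; pixel columns grow to the right and rows downward; lengths in m; the calibration is good to about 2 mm. A picture is of the moment at which its call begins: read the wrist's pose just before it. camera_info takes no time and is no camera call; for the wrist camera it gives the pose at the moment of the call.
- r.finish_job(): hands the job in; it is judged then, once.
The state is a dict: "time_s": time; "joints": joint angles; "joint_velocities": joint speeds; "effort": joint torques, N m; "tcp_pos": TCP position; "ee_rot": TCP orientation; "wrist_force": force on the tool from outside, world axes, zero at the start; "moment": the same for the moment, N m; "gripper_width": opening from 0.0 (shut) to 1.0 (fully open); "gripper_force": force on a finger pad.
Only numpy, scipy, OpenCV 4.12 (cv2) and the standard library are available. Lean on these libraries where they do the work, as an engineer would, in place of code of your own. Each camera call takes 0.05 s, during which the arm holds its last target. There are 200 camera calls.

### The job

Get the bench unit ready and start it: drop every flat white filter ring on the bench into the clear feed tube so that they lie flat in one column, and set the steel follower weight on top of them in the tube; also stand the tall dispenser bottle in the middle of the unit's round steel pan, keeping it upright all the way. Only when all that is in place, press the unit's three keys fully down one at a time, first the smallest, then the medium one, last the largest, and leave everything in place and the rest of the bench as it was.

Things in the scene. Friction and masses are not known exactly. Their poses are not given: they have to be found in the camera images.
- unit: the fixed unit: a white base plate 180 x 340 x 12 mm (x, y, z) that carries the feed tube near its +y end, the key block (160 x 62 mm, its top 40 mm above the bench) in the middle and the steel pan near its -y end. Origin at the centre of the plate's underside, on the bench; its own x and y run along the plate's edges, its yaw varies by up to 0.25 rad
- tube_floor (a point): centre of the floor of the clear feed tube, 12 mm above the bench, 115 mm from the unit's origin along its +y. The tube is open at the top, fixed and upright, smooth, inside diameter 65 mm, outside 73 mm, 92 mm deep; its topmost 10 mm flares to 77 mm inside and 85 mm outside
- tube_mouth (a point): centre of the feed tube's open mouth, at the height of its rim, 104 mm above the bench
- pan (a point): centre of the top face of the round flat steel pan, 84 mm across, 18 mm above the bench, 115 mm from the unit's origin along its -y
- ring1: one of up to five identical flat white filter rings of slippery fluoroplastic: outside diameter 60 mm, 14 mm thick, the 36 mm bore filled flush by a dark filter disc, about 50 g. Lies flat on the bench at the start. Origin at its centre, mid-thickness; z is its axis. None if it is absent from this run
- ring2: one of up to five identical flat white filter rings of slippery fluoroplastic: outside diameter 60 mm, 14 mm thick, the 36 mm bore filled flush by a dark filter disc, about 50 g. Lies flat on the bench at the start. Origin at its centre, mid-thickness; z is its axis. None if it is absent from this run
- ring3: one of up to five identical flat white filter rings of slippery fluoroplastic: outside diameter 60 mm, 14 mm thick, the 36 mm bore filled flush by a dark filter disc, about 50 g. Lies flat on the bench at the start. Origin at its centre, mid-thickness; z is its axis. None if it is absent from this run
- ring4: one of up to five identical flat white filter rings of slippery fluoroplastic: outside diameter 60 mm, 14 mm thick, the 36 mm bore filled flush by a dark filter disc, about 50 g. Lies flat on the bench at the start. Origin at its centre, mid-thickness; z is its axis. None if it is absent from this run
- ring5: one of up to five identical flat white filter rings of slippery fluoroplastic: outside diameter 60 mm, 14 mm thick, the 36 mm bore filled flush by a dark filter disc, about 50 g. Lies flat on the bench at the start. Origin at its centre, mid-thickness; z is its axis. None if it is absent from this run
- weight: the steel follower weight, 0.35 kg: a solid disc 60 mm across and 14 mm thick with a 12 mm stem rising from its centre and a black grip knob on top, 24 mm across, from 84 to 110 mm above the underside. Stands upright on its disc. Origin at the centre of the disc's underside, z up the stem
- bottle: tall top-heavy bottle, 0.35 kg, 187 mm high: amber body 50 mm across up to 120 mm, thin neck, heavy steel head (upright cylinder 44 mm across, 145 to 187 mm up, gripped from above). An 8 mm spout leaves the head along the bottle's own +x, 179 mm up, to 58 mm from the axis: grip the head across the bottle's y. Centre of mass about 125 mm up. Origin at the underside's centre, z up
- key_small_top (a point): centre of the top face of the smallest round key (16 mm across), on the unit's key block, 62 mm above the bench; at x +48 mm from the unit's origin
- key_medium_top (a point): centre of the top face of the medium round key (24 mm across), 62 mm above the bench; at x -50 mm from the unit's origin
- key_large_top (a point): centre of the top face of the largest round key (36 mm across), 62 mm above the bench; at x -2 mm from the unit's origin
- key_small (a joint): downward travel of the smallest key in m: 0 up, 0.006 fully down. Spring: starts to move at about 1.5 N and is fully down at 5 N, comes up again when let go
- key_medium (a joint): downward travel of the medium key in m: 0 up, 0.006 fully down. Spring: starts to move at about 1.5 N and is fully down at 5 N, comes up again when let go
- key_large (a joint): downward travel of the largest key in m: 0 up, 0.006 fully down. Spring: starts to move at about 1.5 N and is fully down at 5 N, comes up again when let go
- tube_rack: bystander: orange rack 70 x 200 x 82 mm with capped tubes, stands on the bench; leave it alone. Origin at the centre of its underside
- tip_box: bystander: blue tip box with clear lid, 85 x 125 x 65 mm; leave it alone. Origin at the centre of its underside
- jar: bystander: white round jar with blue cap, 64 mm across, 85 mm high; leave it alone. Origin at the centre of its underside
Things that resemble listed ones, but are neither listed nor needed, are in the scene too. Leave any green or yellow look-alike of the bottle alone.

How it is judged (in metres and radians):
On the way, in this order (a step that is already met when the one before it is completed fails the run):
1. every ring present lies flat in the feed tube, the follower weight stands on top of them in the tube, and the bottle stands upright in the middle of the pan (horizontal distance between each of ring1, ring2, ring3, ring4, ring5, weight and tube_floor below 0.007 m and z of ring1 in the frame of tube_floor between 0.003 and 0.068 m and angle between the z axis of each of ring1, ring2, ring3, ring4, ring5 and the z axis of unit, either way round below 0.1 rad and z of ring2 in the frame of tube_floor between 0.003 and 0.068 m and z of ring3 in the frame of tube_floor between 0.003 and 0.068 m and z of ring4 in the frame of tube_floor between 0.003 and 0.068 m and z of ring5 in the frame of tube_floor between 0.003 and 0.068 m and z of weight in the frame of tube_floor below 0.076 m and angle between weight's own z axis and vertical below 0.1 rad and z of each of ring1, ring2, ring3, ring4, ring5 in the frame of weight below -0.003 m and horizontal distance between bottle and pan below 0.018 m and z of bottle in the frame of pan between -0.004 and 0.004 m and angle between bottle's own z axis and vertical below 0.08 rad and linear speed of each of weight, bottle below 0.02 m/s and contact force between bottle and the fingers below 0.1 N), for 0.2 s.
2. with that in place, the smallest key is pressed down, the others up (value of joint key_small above 0.004 m and value of joint each of key_medium, key_large below 0.0015 m and horizontal distance between each of ring1, ring2, ring3, ring4, ring5, weight and tube_floor below 0.007 m and z of ring1 in the frame of tube_floor between 0.003 and 0.068 m and angle between the z axis of each of ring1, ring2, ring3, ring4, ring5 and the z axis of unit, either way round below 0.1 rad and z of ring2 in the frame of tube_floor between 0.003 and 0.068 m and z of ring3 in the frame of tube_floor between 0.003 and 0.068 m and z of ring4 in the frame of tube_floor between 0.003 and 0.068 m and z of ring5 in the frame of tube_floor between 0.003 and 0.068 m and z of weight in the frame of tube_floor below 0.076 m and angle between weight's own z axis and vertical below 0.1 rad and z of each of ring1, ring2, ring3, ring4, ring5 in the frame of weight below -0.003 m and horizontal distance between bottle and pan below 0.018 m and z of bottle in the frame of pan between -0.004 and 0.004 m and angle between bottle's own z axis and vertical below 0.08 rad), for 0.05 s.
3. then the medium key is pressed down, the others up (value of joint key_medium above 0.004 m and value of joint each of key_small, key_large below 0.0015 m and horizontal distance between each of ring1, ring2, ring3, ring4, ring5, weight and tube_floor below 0.007 m and z of ring1 in the frame of tube_floor between 0.003 and 0.068 m and angle between the z axis of each of ring1, ring2, ring3, ring4, ring5 and the z axis of unit, either way round below 0.1 rad and z of ring2 in the frame of tube_floor between 0.003 and 0.068 m and z of ring3 in the frame of tube_floor between 0.003 and 0.068 m and z of ring4 in the frame of tube_floor between 0.003 and 0.068 m and z of ring5 in the frame of tube_floor between 0.003 and 0.068 m and z of weight in the frame of tube_floor below 0.076 m and angle between weight's own z axis and vertical below 0.1 rad and z of each of ring1, ring2, ring3, ring4, ring5 in the frame of weight below -0.003 m and horizontal distance between bottle and pan below 0.018 m and z of bottle in the frame of pan between -0.004 and 0.004 m and angle between bottle's own z axis and vertical below 0.08 rad), for 0.05 s.
4. then the largest key is pressed down, the others up (value of joint key_large above 0.004 m and value of joint each of key_small, key_medium below 0.0015 m and horizontal distance between each of ring1, ring2, ring3, ring4, ring5, weight and tube_floor below 0.007 m and z of ring1 in the frame of tube_floor between 0.003 and 0.068 m and angle between the z axis of each of ring1, ring2, ring3, ring4, ring5 and the z axis of unit, either way round below 0.1 rad and z of ring2 in the frame of tube_floor between 0.003 and 0.068 m and z of ring3 in the frame of tube_floor between 0.003 and 0.068 m and z of ring4 in the frame of tube_floor between 0.003 and 0.068 m and z of ring5 in the frame of tube_floor between 0.003 and 0.068 m and z of weight in the frame of tube_floor below 0.076 m and angle between weight's own z axis and vertical below 0.1 rad and z of each of ring1, ring2, ring3, ring4, ring5 in the frame of weight below -0.003 m and horizontal distance between bottle and pan below 0.018 m and z of bottle in the frame of pan between -0.004 and 0.004 m and angle between bottle's own z axis and vertical below 0.08 rad), for 0.05 s.
At the end, for the whole second after the job is handed in: All rings present in the tube (within 7 mm of its axis, flat to 0.1 rad), the weight upright above them (same), the bottle on the pan within 18 mm of centre, upright to 0.08 rad, all at rest; keys up again, after being pressed 4 mm or more, small, medium, large, with all in place (horizontal distance between each of ring1, ring2, ring3, ring4, ring5, weight and tube_floor below 0.007 m and z of ring1 in the frame of tube_floor between 0.003 and 0.068 m and angle between the z axis of each of ring1, ring2, ring3, ring4, ring5 and the z axis of unit, either way round below 0.1 rad and z of ring2 in the frame of tube_floor between 0.003 and 0.068 m and z of ring3 in the frame of tube_floor between 0.003 and 0.068 m and z of ring4 in the frame of tube_floor between 0.003 and 0.068 m and z of ring5 in the frame of tube_floor between 0.003 and 0.068 m and z of weight in the frame of tube_floor below 0.076 m and angle between weight's own z axis and vertical below 0.1 rad and z of each of ring1, ring2, ring3, ring4, ring5 in the frame of weight below -0.003 m and horizontal distance between bottle and pan below 0.018 m and z of bottle in the frame of pan between -0.004 and 0.004 m and angle between bottle's own z axis and vertical below 0.08 rad and value of joint each of key_small, key_medium, key_large below 0.0015 m and linear speed of each of weight, bottle below 0.02 m/s); the robot touches nothing.
It fails at once if the bottle is tipped by more than 0.5 rad (angle between bottle's own z axis and vertical above 0.5 rad).
It fails at once if a bystander (tube rack, tip box, jar) is moved by more than 30 mm (distance of any of tube_rack, tip_box, jar from where it was at the start of the episode above 0.03 m).
Of ring1, ring2, ring3, ring4, ring5 only 3 to 5 are there at a start; the rules pass over those that are not, and their reading is None.
At some moment in a run one of ring1, ring2, ring3, ring4, ring5 may be knocked a few centimetres aside while the robot is not near it.
It also fails if it takes over 208 s, if anything falls off the work surface, if the arm or the gripper's body presses on something with over 40 N, if the wrist force passes 120 N, or if a joint passes its speed limit or range.

## Working session

There is one attempt and no reset: what is moved stays moved. The work goes in short steps, Python scripts to look and compute and a tool call to move; the robot and the scene stay as the last step left them, time stands still between calls to the robot, and variables do not carry over. Pictures are saved under pics/ and viewed, at most 14 in all, crops included, and the job is handed in when it is done.

Besides the shell and the picture viewer there is one more tool, called after "Call:" as name(argument=value, ...), one argument or row to a line, values as JSON. play_rows: Moves the arm, as the interface text tells. Scaled input: -1 to 1 covers 30 mm each way for a shift and 0.15 rad each way for a turn. Its arguments: {"type":"object","properties":{"commands":{"type":"string"},"grip":{"type":"number"}},"required":["commands"]}

```bash
mkdir -p pics; ls; cat > h.py <<'E'
import numpy as np, cv2
from station import r, cams
def cap(n,save=None):
    ci=cams.camera_info(n); im,d=cams.capture(n)
    if save: cv2.imwrite('pics/'+save,im)
    return im,d,ci
def slopes(ci,u,v):
    k=ci['mtx']; x=(u-k[0][2])/k[0][0]; y=(v-k[1][2])/k[1][1]
    rd=np.hypot(x,y); q=rd.copy() if hasattr(rd,'copy') else rd
    for _ in range(10): q=rd/(1+ci['k1']*q*q)
    s=np.where(rd>0,q/np.maximum(rd,1e-9),1); return x*s,y*s
def ray(ci,u,v,z):
    x,y=slopes(ci,np.float64(u),np.float64(v)); R=np.array(ci['R']);t=np.array(ci['t']).ravel()
    c=-R.T@t; d=R.T@np.array([x,y,1.0]); return c+d*(z-c[2])/d[2]
def cloud(d,ci):
    v,u=np.mgrid[0:480,0:640].astype(float); x,y=slopes(ci,u,v)
    P=np.stack([x*d,y*d,d],-1)-np.array(ci['t']).ravel(); return P@np.array(ci['R'])
E
python3 - <<'E'
from h import *
for n in('top','scene'):
    im,d,ci=cap(n,n+'0.png'); print(n,np.round(-np.array(ci['R']).T@np.array(ci['t']).ravel(),3),ci['mtx'],ci['k1']); np.savez(n+'0.npz',im=im,d=d)
print(r.sense())
E
```

```text
pics
top [0.294 0.004 1.475] [[601.11488776   0.         316.06290327]
 [  0.         601.11488776 246.6832511 ]
 [  0.           0.           1.        ]] 0.06376657006966763
scene [ 1.289 -0.08   0.949] [[461.29786542   0.         322.09951592]
 [  0.         461.29786542 231.59470891]
 [  0.           0.           1.        ]] -0.10967741845941437
{'time_s': 0.1, 'joints': array([ 8.33993279e+01,  2.20868332e+01,  3.87166313e-01, -2.26344857e-02,
       -6.84120932e+01, -1.48159601e+01]), 'joint_velocities': array([-0.09244503, -0.05422619,  0.1051392 ,  0.09452307, -0.01766101,
       -0.02515275]), 'effort': array([-2.51555812e-04, -3.91691852e+01,  1.87933838e+01,  4.23181146e+00,
        1.33951317e-02, -7.76483193e-05]), 'tcp_pos': array([0.22802313, 0.58133919, 0.2215679 ]), 'ee_rot': array([[ 9.30896686e-01, -3.65282100e-01, -5.89114283e-04],
       [-3.65282547e-01, -9.30894768e-01, -1.89539908e-03],
       [ 1.43951952e-04,  1.97961389e-03, -9.99998030e-01]]), 'wrist_force': array([-0.19692753,  0.03261182,  0.82228486]), 'moment': array([-0.01065616, -0.00772816,  0.03059959]), 'gripper_force': 0.0, 'gripper_width': 1.0030699669142584}
```

View pics/top0.png

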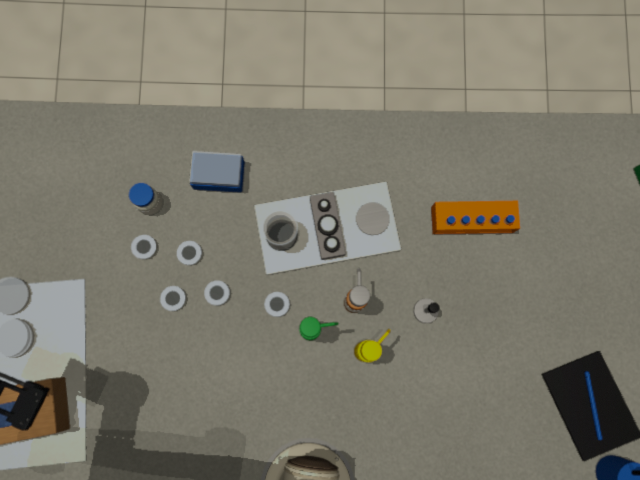

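View pics/scene0.png

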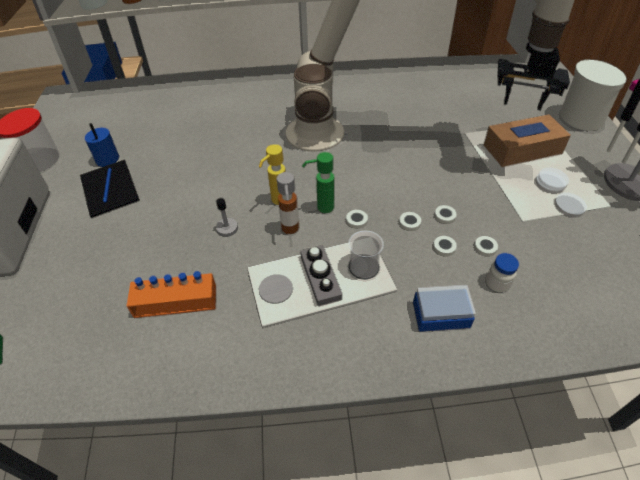

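The top view shows five rings at about (144,247), (189,253), (173,298), (217,293) and (277,304). The tube mouth is at (282,230) and the pan at (372,218). The keys are small (324,205), large (328,225) and medium (332,244). The bottle head is at (360,296) with its spout pointing up, and the weight is at (427,311). In the scene view the amber bottle stands between the yellow and green look-alikes.

```bash
python3 - <<'E'
from h import *
z=np.load('top0.npz'); im=z['im']; d=z['d']; ci=cams.camera_info('top'); P=cloud(d,ci)
hsv=cv2.cvtColor(im,cv2.COLOR_BGR2HSV)
def blob(mask,u,v,R=18):
    m=np.zeros(mask.shape,np.uint8); m[v-R:v+R,u-R:u+R]=mask[v-R:v+R,u-R:u+R]*255
    c,_=cv2.findContours(m,cv2.RETR_EXTERNAL,cv2.CHAIN_APPROX_NONE); c=max(c,key=cv2.contourArea)
    return cv2.fitEllipse(c),c
white=(hsv[...,1]<40)&(hsv[...,2]>165)
for u,v in((144,247),(189,253),(173,298),(217,293),(277,304)):
    e,_=blob(white,u,v); print('ring',np.round(e[0],1),np.round(e[1],1),np.round(ray(ci,*e[0],.014),4))
hi=white&(P[...,2]>.05)
for n,u,v,R in(('s',324,205,8),('l',328,225,10),('m',332,244,9)):
    try: e,_=blob(white,u,v,R); print(n,np.round(e[0],1),np.round(e[1],1),np.round(ray(ci,*e[0],.062),4))
    except Exception as x: print(n,x)
plate=(white&(P[...,2]<.03)).astype(np.uint8); plate[:170]=0;plate[285:]=0;plate[:,:245]=0;plate[:,410:]=0
c,_=cv2.findContours(plate*255,cv2.RETR_EXTERNAL,cv2.CHAIN_APPROX_NONE); pts=np.vstack([x for x in c if cv2.contourArea(x)>30])
w=np.array([ray(ci,*q[0],.012)[:2] for q in pts],np.float32); b=cv2.minAreaRect(w); print('plate',b); 
box=cv2.boxPoints(b); print(box)
mb=(P[...,2]>.16)&(P[...,2]<.2); vv,uu=np.nonzero(mb[280:320,340:380]); 
q=P[280:320,340:380][mb[280:320,340:380]]; print('bottle pts',len(q),q.min(0),q.max(0),np.median(q,0)); 
for a in q[np.argsort(q[:,0])][-6:]: print(a.round(4))
mk=(P[...,2]>.08)&(P[...,2]<.125); q=P[295:325,410:450][mk[295:325,410:450]]; print('knob',len(q),q.min(0),q.max(0),q.mean(0))
for u,v in((310,328),(370,350)):
    q=P[v-20:v+20,u-20:u+20].reshape(-1,3); q=q[q[:,2]>.16]; print('other',q.mean(0),q.min(0),q.max(0))
E
```

```text
ring [142.9 246.4] [20.9 22.3] [0.5561 0.4154 0.014 ]
ring [188.5 252.4] [21.1 21.9] [0.5432 0.3039 0.014 ]
ring [172. 298.] [21.6 22.8] [0.4308 0.337  0.014 ]
ring [216.4 292.5] [21.5 21.9] [0.4459 0.2312 0.014 ]
ring [276.4 303.8] [21.7 22.1] [0.4209 0.0849 0.014 ]
s [323.9 203.5] [2.3 3.6] [ 0.6618 -0.0255  0.062 ]
l [327.6 223.3] [10.7 11.1] [ 0.6126 -0.0352  0.062 ]
m [331.3 242.6] [5.4 6.1] [ 0.5656 -0.0448  0.062 ]
plate ((0.6147433519363403, -0.03460521996021271), (0.1729809194803238, 0.3335043787956238), 11.597424507141113)
[[ 0.4964958   0.1113551 ]
 [ 0.56354153 -0.21534055]
 [ 0.73299086 -0.18056554]
 [ 0.6659452   0.14613011]]
bottle pts 366 [ 0.40634795 -0.12484023  0.1600074 ] [ 0.46095339 -0.08129537  0.1966615 ] [ 0.42805244 -0.10197937  0.18852   ]
[ 0.4591 -0.0997  0.1808]
[ 0.4591 -0.1062  0.1817]
[ 0.4605 -0.0993  0.1866]
[ 0.4608 -0.1016  0.1849]
[ 0.4608 -0.1037  0.1849]
[ 0.461  -0.1059  0.1844]
knob 103 [ 0.40120776 -0.2890634   0.08660462] [ 0.42369012 -0.26577296  0.1181506 ] [ 0.41214747 -0.27614294  0.10984754]
other [ 0.35846821 -0.00095801  0.22241185] [ 0.29376775 -0.03804374  0.17283515] [0.38151945 0.02172081 1.47548771]
other [ 0.31604858 -0.12837769  0.2174112 ] [ 0.28968324 -0.16707029  0.161376  ] [0.35539552 0.00365936 1.47548771]
```

Call:
play_rows(
  commands="0.993 -0.503 0 0 0 0.227;0.993 -0.503 0 0 0 0.227;0.993 -0.503 0 0 0 0.227;0.993 -0.503 0 0 0 0.227;0.993 -0.503 0 0 0 0.227;0.993 -0.503 0 0 0 0.227;0.993 -0.503 0 0 0 0.227;0.993 -0.503 0 0 0 0.227;0.993 -0.503 0 0 0 0.227;0.993 -0.503 0 0 0 0.227;0.993 -0.503 0 0 0 0.227;0 0 0 0 0 0;0 0 0 0 0 0",
  grip=87,
)

```text
time_s: 1.4
tcp_pos: [0.5561, 0.4151, 0.2215]
ee_rot: [[1.0, -0.001, -0.002], [-0.001, -1.0, -0.001], [-0.002, 0.001, -1.0]]
wrist_force: [0.1, -0.6, 0.7]
gripper_width: 0.997
gripper_force: 0.0
```

```bash
cat >> h.py <<'E'
def rings(z=.014,name='wrist',im=None,ci=None):
    """white annuli seen: outer-contour centre in world"""
    if im is None: im,d,ci=cap(name)
    hsv=cv2.cvtColor(im,cv2.COLOR_BGR2HSV); w=((hsv[...,1]<50)&(hsv[...,2]>150)).astype(np.uint8)*255
    c,h=cv2.findContours(w,cv2.RETR_CCOMP,cv2.CHAIN_APPROX_NONE); out=[]
    for i,q in enumerate(c):
        if h[0][i][3]<0 and len(q)>20 and h[0][i][2]>=0:
            pts=np.array([ray(ci,*p[0],z)[:2] for p in q]); (cx,cy),(a,b),_=cv2.fitEllipse((pts*1000).astype(np.float32))
            if 50<a<70 and 50<b<70: out.append((round(cx/1000,4),round(cy/1000,4),round(a,1),round(b,1)))
    return out
E
python3 - <<'E'
from h import *
s=r.sense(); print(s['tcp_pos'],s['ee_rot'])
im,d,ci=cap('wrist','w1.png'); print(rings(im=im,ci=ci)); print(-np.array(ci['R']).T@np.array(ci['t']).ravel()); print(rings(name='top'))
E
```

```text
[0.55608424 0.41511047 0.22145669] [[ 0.99999819 -0.00116846 -0.00150475]
 [-0.00117005 -0.99999876 -0.00105667]
 [-0.00150351  0.00105843 -0.99999831]]
[(0.5413, 0.3023, 59.0, 60.4)]
[0.63162441 0.4159968  0.38434208]
[(0.4217, 0.0849, 57.1, 57.5), (0.4462, 0.2319, 56.8, 57.4)]
```

View pics/w1.png

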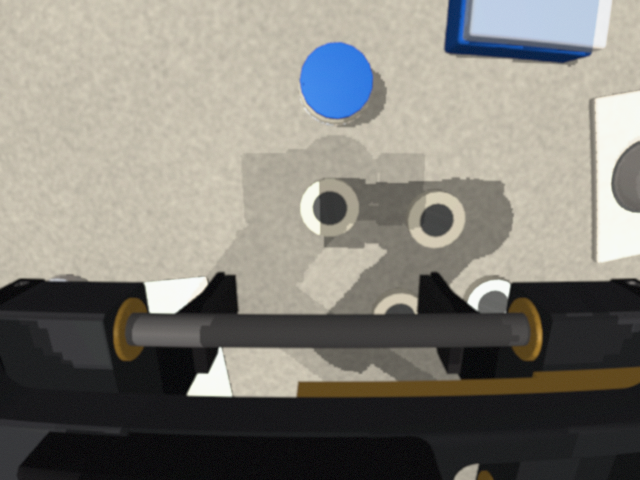

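The wrist view shows the target ring at (329,208), centred between the finger tips at about u = 236 and 420, and the jar beyond it at (337,80).

```bash
python3 - <<'E'
from h import *
ci=cams.camera_info('wrist'); print(ray(ci,329.5,208,.014)); 
c=cams.camera_info('top'); print(ray(c,310,328,.187), ray(c,370,350,.187), ray(c,142,195,.085), ray(c,282,231,.104))
E
```

```text
[0.55332701 0.41488412 0.014     ]
[0.35594489 0.00234956 0.187     ] [ 0.31239933 -0.12513861  0.187     ] [0.66694623 0.40601692 0.085     ] [0.58271986 0.07183209 0.104     ]
```

Call:
play_rows(
  commands="0 0 -1 0 0 0;0 0 -1 0 0 0;0 0 -1 0 0 0;0 0 -1 0 0 0;0 0 -1 0 0 0;0 0 -1 0 0 0;0 0 -0.7 0 0 0;0 0 -0.5 0 0 0;0 0 0 0 0 0;0 0 0 0 0 0",
)

```text
time_s: 2.5
tcp_pos: [0.556, 0.4167, 0.0074]
ee_rot: [[1.0, 0.002, 0.001], [0.002, -1.0, 0.001], [0.001, -0.001, -1.0]]
wrist_force: [0.0, -0.8, 0.1]
gripper_width: 1.0
gripper_force: 0.0
```

Call:
play_rows(
  commands="-0.05 0 -0.1 0 0 0;0 0 0 0 0 0;0 0 0 0 0 0;0 0 0 0 0 0;0 0 0 0 0 0;0 0 0 0 0 0",
  grip=50,
)

```text
time_s: 3.1
tcp_pos: [0.5546, 0.4159, 0.004]
ee_rot: [[1.0, 0.001, 0.0], [0.001, -1.0, 0.0], [0.0, -0.0, -1.0]]
wrist_force: [-0.8, -0.7, 1.9]
gripper_width: 0.68
gripper_force: 30.0
```

Call:
play_rows(
  commands="0 0 1 0 0 0;0 0 1 0 0 0;0 0 1 0 0 0;0 0 1 0 0 0;0 0 1 0 0 0;0 0 1 0 0 0;0 -1 0 0 0 0;0 -1 0 0 0 0;0 -1 0 0 0 0;0 -1 0 0 0 0;0 -1 0 0 0 0;0 -1 0 0 0 0;0 -1 0 0 0 0;0 -1 0 0 0 0;0 0 0 0 0 0;0 0 0 0 0 0",
)

```text
time_s: 4.7
tcp_pos: [0.5544, 0.1753, 0.1836]
ee_rot: [[1.0, -0.001, 0.0], [-0.001, -1.0, 0.0], [0.0, -0.0, -1.0]]
wrist_force: [0.3, -0.2, -0.3]
gripper_width: 0.679
gripper_force: 30.0
```

```bash
python3 - <<'E'
from h import *
print(r.sense()['tcp_pos'])
im,d,ci=cap('wrist','w2.png'); np.savez('w2.npz',im=im,d=d,R=ci['R'],t=ci['t'],mtx=ci['mtx'],k1=ci['k1'])
E
```

```text
[0.55442993 0.17531074 0.18362178]
```

View pics/w2.png

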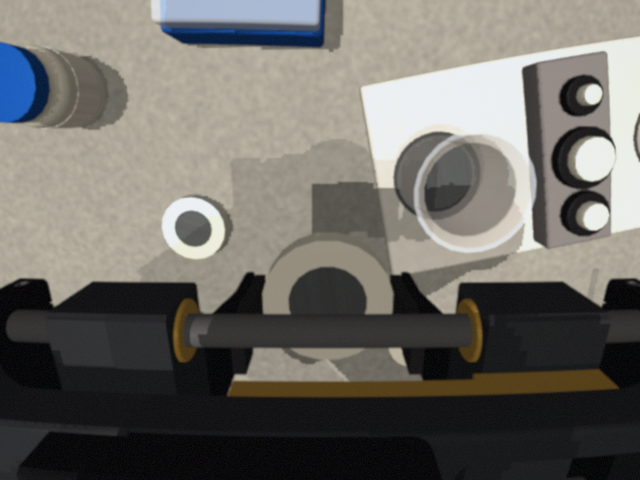

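The ring is held between the fingers at (328,300). The tube mouth outline is centred at about (475,192.5), and the key tops are at (590,94), (590,158) and (592,215).

```bash
python3 - <<'E'
from h import *
ci=cams.camera_info('wrist')
print('mouth',ray(ci,475,192.5,.104),ray(ci,414,192.5,.104),ray(ci,536,192.5,.104))
print('held',ray(ci,328,300,.1936))
z=np.load('w2.npz'); im=z['im']
hsv=cv2.cvtColor(im,cv2.COLOR_BGR2HSV)
for u,v,R in((590,94,20),(590,158,32),(592,215,24)):
    m=np.zeros((480,640),np.uint8); w=((hsv[...,1]<50)&(hsv[...,2]>160)); m[v-R:v+R,u-R:min(u+R,640)]=w[v-R:v+R,u-R:min(u+R,640)]*255
    c,_=cv2.findContours(m,cv2.RETR_EXTERNAL,cv2.CHAIN_APPROX_NONE); c=max(c,key=cv2.contourArea); e=cv2.minEnclosingCircle(c); print(e,ray(ci,*e[0],.062))
E
```

```text
mouth [0.59035827 0.07806694 0.104     ] [0.59013322 0.11938613 0.104     ] [0.59072631 0.03545152 0.104     ]
held [0.55549184 0.1766458  0.1936    ]
((592.3571166992188, 93.92857360839844), 10.063679695129395) [ 0.66026596 -0.02437455  0.062     ]
((607.5454711914062, 157.5), 34.25319290161133) [ 0.6127776  -0.04543895  0.062     ]
((606.4091186523438, 214.5), 25.021154403686523) [ 0.56641872 -0.05362852  0.062     ]
```

Call:
play_rows(
  commands="0.3 -0.8 0 0 0 0;0.3 -0.8 0 0 0 0;0.3 -0.8 0 0 0 0;0.3 -0.85 0 0 0 0;0 0 -0.8 0 0 0;0 0 -0.8 0 0 0;0 0 -0.6 0 0 0;0 0 -0.3 0 0 0;0 0 -0.1 0 0 0;0 0 0 0 0 0;0 0 0 0 0 0",
)

```text
time_s: 5.85
tcp_pos: [0.5912, 0.0789, 0.1066]
ee_rot: [[1.0, 0.001, 0.002], [0.001, -1.0, 0.001], [0.002, -0.001, -1.0]]
wrist_force: [-0.9, 0.2, 0.1]
gripper_width: 0.678
gripper_force: 30.0
```

Release, then go up and look.

Call:
play_rows(
  commands="0 0 0 0 0 0;0 0 0 0 0 0;0 0 0 0 0 0;0 0 0 0 0 0;0 0 0 0 0 0;0 0 1 0 0 0;0 0 1 0 0 0;0 0.5 0.6 0 0 0;0 1 0 0 0 0;0 1 0 0 0 0;0 1 0 0 0 0;0 1 0 0 0 0;0 0 0 0 0 0",
  grip=87,
)

```text
time_s: 7.15
tcp_pos: [0.5904, 0.2165, 0.1832]
ee_rot: [[1.0, 0.004, 0.001], [0.004, -1.0, 0.001], [0.001, -0.001, -1.0]]
wrist_force: [-0.9, 0.7, -0.1]
gripper_width: 0.999
gripper_force: 0.0
```

```bash
python3 - <<'E'
from h import *
print(r.sense()['tcp_pos'])
im,d,ci=cap('wrist','w3.png'); P=cloud(d,ci); q=P[np.hypot(P[...,0]-.591,P[...,1]-.078)<.022]; print(np.percentile(q[:,2],[2,10,50,90,98]),len(q)); print(rings(im=im,ci=ci))
im,d,ci=cap('top','t3.png');print(rings(im=im,ci=ci))
cv2.imwrite('pics/c3.png',np.hstack([cv2.imread('pics/w3.png')[80:400,60:],]))
E
```

```text
[0.59042597 0.2164699  0.18323792]
[0.0249962  0.02565781 0.02659143 0.02753815 0.02818268] 617
[]
[(0.5438, 0.3042, 56.7, 56.8)]
```

View pics/w3.png

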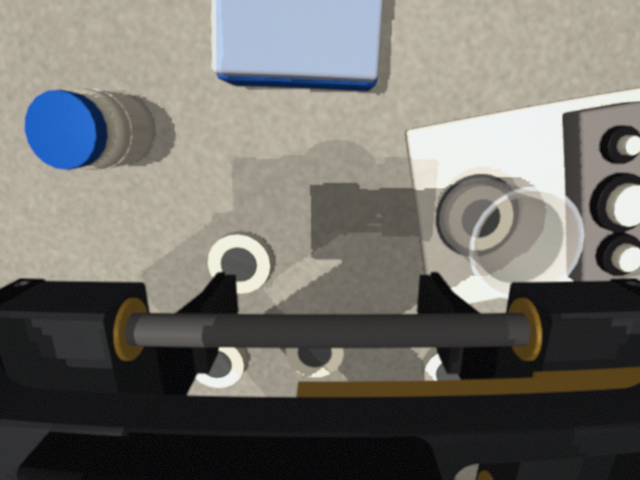

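The first ring lies flat on the tube floor: it is seen concentric at (482,214), and depth gives its top at 26 mm. Next is the second ring.

Call:
play_rows(
  commands="-0.53 0.97 0 0 0 0;-0.53 0.97 0 0 0 0;-0.53 0.97 0 0 0 0;0 0 -1 0 0 0;0 0 -1 0 0 0;0 0 -1 0 0 0;0 0 -1 0 0 0;0 0 -1 0 0 0;0 0 -0.7 0 0 0;0 0 -0.25 0 0 0;0 0 0 0 0 0;0 0 0 0 0 0",
)

```text
time_s: 8.45
tcp_pos: [0.5436, 0.3008, 0.0063]
ee_rot: [[1.0, 0.001, 0.002], [0.001, -1.0, 0.001], [0.002, -0.001, -1.0]]
wrist_force: [0.2, 0.1, -0.0]
gripper_width: 1.003
gripper_force: 0.0
```

Call:
play_rows(
  commands="0 0 0 0 0 0;0 0 0 0 0 0;0 0 0 0 0 0;0 0 0 0 0 0;0 0 0 0 0 0;0 0 0 0 0 0",
  grip=50,
)

```text
time_s: 9.05
tcp_pos: [0.5428, 0.3008, 0.0054]
ee_rot: [[1.0, 0.001, 0.0], [0.001, -1.0, 0.0], [0.0, -0.0, -1.0]]
wrist_force: [-0.4, -0.4, 1.9]
gripper_width: 0.675
gripper_force: 30.0
```

Call:
play_rows(
  commands="0 0 1 0 0 0;0 0 1 0 0 0;0 0 1 0 0 0;0 0 1 0 0 0;0 0 1 0 0 0;0.2 -0.927 0 0 0 0;0.2 -0.927 0 0 0 0;0.2 -0.927 0 0 0 0;0.2 -0.927 0 0 0 0;0.2 -0.927 0 0 0 0;0.2 -0.927 0 0 0 0;0.2 -0.927 0 0 0 0;0.2 -0.927 0 0 0 0;0 0 -0.7 0 0 0;0 0 -0.6 0 0 0;0 0 -0.3 0 0 0;0 0 0 0 0 0;0 0 0 0 0 0",
)

```text
time_s: 10.85
tcp_pos: [0.5911, 0.0785, 0.1075]
ee_rot: [[1.0, 0.001, 0.001], [0.001, -1.0, -0.0], [0.001, 0.0, -1.0]]
wrist_force: [0.2, -0.4, 0.4]
gripper_width: 0.677
gripper_force: 30.0
```

Call:
play_rows(
  commands="0 0 0 0 0 0;0 0 0 0 0 0;0 0 0 0 0 0;0 0 0 0 0 0;0 0 0 0 0 0;0 0 1 0 0 0;0 0 1 0 0 0;-0.8 0.85 0.6 0 0 0;-0.8 0.85 0 0 0 0;-0.8 0.85 0 0 0 0;-0.8 0.85 0 0 0 0;-0.8 0.85 0 0 0 0;-0.83 0.85 0 0 0 0;0 0 0 0 0 0;0 0 0 0 0 0",
  grip=87,
)

```text
time_s: 12.35
tcp_pos: [0.4455, 0.2317, 0.1854]
ee_rot: [[1.0, 0.003, 0.0], [0.003, -1.0, 0.0], [0.0, -0.0, -1.0]]
wrist_force: [-0.0, -0.2, 0.6]
gripper_width: 1.003
gripper_force: 0.0
```

```bash
cat >> h.py <<'E'
def tube():
    im,d,ci=cap('scene' if 0 else 'top'); P=cloud(d,ci); q=P[np.hypot(P[...,0]-.591,P[...,1]-.078)<.022]; print('tube',np.percentile(q[:,2],[2,10,50,90,98]).round(3),len(q)); return im,ci
def darks(im,ci,z=.014):
    hsv=cv2.cvtColor(im,cv2.COLOR_BGR2HSV); g=cv2.GaussianBlur(im,(3,3),0); out=[]
    w=(hsv[...,2]<90).astype(np.uint8)*255
    c,_=cv2.findContours(w,cv2.RETR_LIST,cv2.CHAIN_APPROX_NONE)
    for q in c:
        if len(q)<12: continue
        pts=np.array([ray(ci,*p[0],z)[:2] for p in q]); (cx,cy),(a,b),_=cv2.fitEllipse((pts*1000).astype(np.float32))
        if 28<a<42 and 28<b<42: out.append((round(cx/1000,4),round(cy/1000,4),round(a,1),round(b,1)))
    return out
E
python3 - <<'E'
from h import *
print(r.sense()['tcp_pos'])
im,d,ci=cap('wrist','w4.png'); print(rings(im=im,ci=ci),darks(im,ci))
im,ci=tube(); print(rings(im=im,ci=ci),darks(im,ci))
E
```

```text
[0.44545049 0.23173798 0.18536741]
[] [(0.4194, 0.0839, 32.7, 32.9), (0.4444, 0.2304, 33.7, 33.9)]
tube [0.036 0.038 0.043 0.047 0.049] 247
[] [(0.416, -0.2955, 29.5, 39.3), (0.4214, 0.0847, 31.8, 32.5), (0.5751, -0.0467, 28.0, 28.7), (0.5986, 0.0821, 28.7, 30.4), (0.6234, -0.0366, 40.2, 41.4), (0.6703, -0.0268, 31.6, 32.8)]
```

Call:
play_rows(
  commands="0 0 -1 0 0 0;0 0 -1 0 0 0;0 0 -1 0 0 0;0 0 -1 0 0 0;0 0 -1 0 0 0;0 0 -0.7 0 0 0;0 0 -0.3 0 0 0;0 0 -0.03 0 0 0;0 0 0 0 0 0;0 0 0 0 0 0",
)

```text
time_s: 13.45
tcp_pos: [0.4467, 0.2317, 0.0053]
ee_rot: [[1.0, 0.001, 0.002], [0.001, -1.0, 0.002], [0.002, -0.002, -1.0]]
wrist_force: [0.1, 0.1, -0.7]
gripper_width: 0.996
gripper_force: 0.0
```

Call:
play_rows(
  commands="0 0 0 0 0 0;0 0 0 0 0 0;0 0 0 0 0 0;0 0 0 0 0 0;0 0 0 0 0 0;0 0 0 0 0 0",
  grip=50,
)

```text
time_s: 14.05
tcp_pos: [0.4458, 0.2312, 0.0043]
ee_rot: [[1.0, 0.001, 0.0], [0.001, -1.0, 0.0], [0.0, -0.0, -1.0]]
wrist_force: [-1.0, -0.4, 2.4]
gripper_width: 0.68
gripper_force: 30.0
```

Call:
play_rows(
  commands="0 0 1 0 0 0;0 0 1 0 0 0;0 0 1 0 0 0;0 0 1 0 0 0;0 0 1 0 0 0;0.806 -0.85 0 0 0 0;0.806 -0.85 0 0 0 0;0.806 -0.85 0 0 0 0;0.806 -0.85 0 0 0 0;0.806 -0.85 0 0 0 0;0.806 -0.85 0 0 0 0;0 0 -0.7 0 0 0;0 0 -0.6 0 0 0;0 0 -0.27 0 0 0;0 0 0 0 0 0;0 0 0 0 0 0",
)

```text
time_s: 15.65
tcp_pos: [0.5912, 0.0785, 0.1076]
ee_rot: [[1.0, 0.001, 0.001], [0.001, -1.0, 0.0], [0.001, -0.0, -1.0]]
wrist_force: [-0.1, -0.1, 0.0]
gripper_width: 0.679
gripper_force: 30.0
```

Call:
play_rows(
  commands="0 0 0 0 0 0;0 0 0 0 0 0;0 0 0 0 0 0;0 0 0 0 0 0;0 0 0 0 0 0;0 0 1 0 0 0;0 0 1 0 0 0;-0.8 0.9 0.6 0 0 0;-0.8 0.9 0 0 0 0;-0.8 0.9 0 0 0 0;-0.8 0.9 0 0 0 0;-0.8 1 0 0 0 0;-0.8 1 0 0 0 0;-0.53 1 0 0 0 0;0 1 0 0 0 0;0 1 0 0 0 0;0 0 0 0 0 0;0 0 0 0 0 0",
  grip=87,
)

```text
time_s: 17.45
tcp_pos: [0.4306, 0.3364, 0.1847]
ee_rot: [[1.0, 0.002, -0.001], [0.002, -1.0, -0.001], [-0.001, 0.001, -1.0]]
wrist_force: [-0.6, -0.2, 0.9]
gripper_width: 0.998
gripper_force: 0.0
```

```bash
python3 - <<'E'
from h import *
print(r.sense()['tcp_pos'])
im,d,ci=cap('wrist','w5.png'); print(rings(im=im,ci=ci),darks(im,ci))
im,ci=tube(); print(rings(im=im,ci=ci),darks(im,ci))
E
```

```text
[0.43058353 0.33636695 0.18468836]
[] [(0.4294, 0.3357, 33.8, 33.9)]
tube [0.051 0.053 0.057 0.06  0.062] 260
[(0.4216, 0.085, 57.1, 57.3)] [(0.4158, -0.2955, 30.3, 38.6), (0.5751, -0.0467, 28.0, 28.7), (0.6009, 0.0806, 28.8, 29.8), (0.6234, -0.0365, 40.2, 41.7), (0.6703, -0.0268, 31.6, 32.8)]
```

Call:
play_rows(
  commands="0 0 -1 0 0 0;0 0 -1 0 0 0;0 0 -1 0 0 0;0 0 -1 0 0 0;0 0 -1 0 0 0;0 0 -0.7 0 0 0;0 0 -0.3 0 0 0;0 0 0 0 0 0;0 0 0 0 0 0",
)

```text
time_s: 18.45
tcp_pos: [0.4317, 0.3364, 0.0061]
ee_rot: [[1.0, 0.001, 0.001], [0.001, -1.0, 0.001], [0.001, -0.001, -1.0]]
wrist_force: [1.7, 0.2, 0.5]
gripper_width: 1.001
gripper_force: 0.0
```

Call:
play_rows(
  commands="0 0 0 0 0 0;0 0 0 0 0 0;0 0 0 0 0 0;0 0 0 0 0 0;0 0 0 0 0 0;0 0 0 0 0 0",
  grip=50,
)

```text
time_s: 19.05
tcp_pos: [0.431, 0.3363, 0.0054]
ee_rot: [[1.0, 0.001, 0.0], [0.001, -1.0, 0.0], [0.0, -0.0, -1.0]]
wrist_force: [-1.3, -0.9, 3.4]
gripper_width: 0.675
gripper_force: 30.0
```

Call:
play_rows(
  commands="0 0 1 0 0 0;0 0 1 0 0 0;0 0 1 0 0 0;0 0 1 0 0 0;0 0 1 0 0 0;0.593 -0.956 0 0 0 0;0.593 -0.956 0 0 0 0;0.593 -0.956 0 0 0 0;0.593 -0.956 0 0 0 0;0.593 -0.956 0 0 0 0;0.593 -0.956 0 0 0 0;0.593 -0.956 0 0 0 0;0.593 -0.956 0 0 0 0;0.593 -0.956 0 0 0 0;0 0 -0.7 0 0 0;0 0 -0.6 0 0 0;0 0 -0.3 0 0 0;0 0 0 0 0 0;0 0 0 0 0 0",
)

```text
time_s: 20.95
tcp_pos: [0.5914, 0.0784, 0.1075]
ee_rot: [[1.0, 0.001, 0.001], [0.001, -1.0, -0.0], [0.001, 0.0, -1.0]]
wrist_force: [0.2, 0.5, -0.3]
gripper_width: 0.676
gripper_force: 30.0
```

Call:
play_rows(
  commands="0 0 0 0 0 0;0 0 0 0 0 0;0 0 0 0 0 0;0 0 0 0 0 0;0 0 0 0 0 0;0 0 1 0 0 0;0 0 1 0 0 0;-0.81 0.03 0.6 0 0 0.86;-0.81 0.03 0 0 0 0.86;-0.81 0.03 0 0 0 0.86;-0.81 0.03 0 0 0 0.86;-0.81 0.03 0 0 0 0.86;-0.81 0.03 0 0 0 0.86;-0.81 0.03 0 0 0 0.86;0 0 0 0 0 0;0 0 0 0 0 0",
  grip=87,
)

```text
time_s: 22.55
tcp_pos: [0.4212, 0.0845, 0.1856]
ee_rot: [[0.619, 0.785, 0.002], [0.785, -0.619, 0.001], [0.001, 0.001, -1.0]]
wrist_force: [1.0, -0.2, -0.6]
gripper_width: 1.002
gripper_force: 0.0
```

```bash
python3 - <<'E'
from h import *
print(r.sense()['tcp_pos'],r.sense()['joints'])
im,d,ci=cap('wrist','w6.png'); print(rings(im=im,ci=ci),darks(im,ci))
im,ci=tube(); print(rings(im=im,ci=ci))
E
```

```text
[0.42117314 0.08454036 0.18561694] [ 3.32009233e+01  4.63659004e+00 -2.86698091e+01  1.90355831e-02
 -5.66000330e+01  1.08546276e+02]
[] [(0.4194, 0.084, 31.3, 31.4), (0.6775, -0.0428, 33.9, 36.8)]
tube [0.064 0.067 0.07  0.074 0.078] 263
[(0.6042, 0.0778, 57.2, 58.7)]
```

View pics/w6.png

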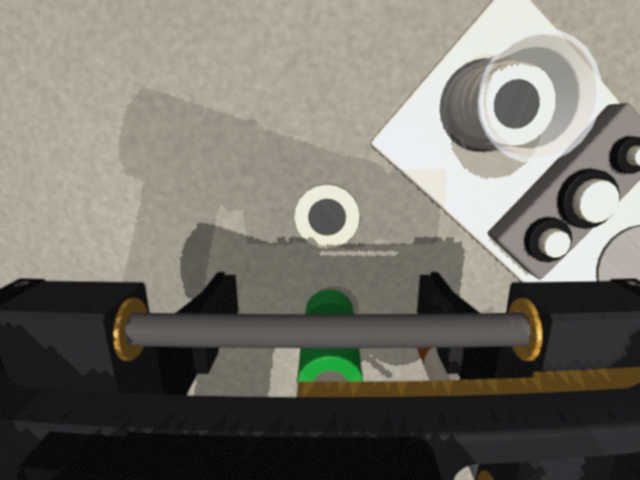

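Four rings are stacked flat in the tube at (517,103). The last ring is at (327,216), and the green bottle is well behind the gripper.

Call:
play_rows(
  commands="0 0 -1 0 0 0;0 0 -1 0 0 0;0 0 -1 0 0 0;0 0 -1 0 0 0;0 0 -1 0 0 0;0 0 -0.7 0 0 0;0 0 -0.3 0 0 0;0 0 -0.03 0 0 0;0 0 0 0 0 0;0 0 0 0 0 0",
)

```text
time_s: 23.65
tcp_pos: [0.4219, 0.0848, 0.0051]
ee_rot: [[0.619, 0.786, 0.002], [0.786, -0.619, 0.001], [0.002, 0.001, -1.0]]
wrist_force: [-0.6, -0.4, -0.5]
gripper_width: 0.998
gripper_force: 0.0
```

Call:
play_rows(
  commands="0 0 0 0 0 0;0 0 0 0 0 0;0 0 0 0 0 0;0 0 0 0 0 0;0 0 0 0 0 0;0 0 0 0 0 0",
  grip=50,
)

```text
time_s: 24.25
tcp_pos: [0.421, 0.0844, 0.0043]
ee_rot: [[0.619, 0.786, 0.0], [0.786, -0.619, 0.0], [0.0, 0.0, -1.0]]
wrist_force: [-1.2, -0.3, 2.9]
gripper_width: 0.676
gripper_force: 30.0
```

Call:
play_rows(
  commands="0 0 1 0 0 0;0 0 1 0 0 0;0 0 1 0 0 0;0 0 1 0 0 0;0 0 1 0 0 0;0.81 -0.03 0 0 0 -0.86;0.81 -0.03 0 0 0 -0.86;0.81 -0.03 0 0 0 -0.86;0.81 -0.03 0 0 0 -0.86;0.81 -0.03 0 0 0 -0.86;0.81 -0.03 0 0 0 -0.86;0.81 -0.03 0 0 0 -0.86;0 0 -0.7 0 0 0;0 0 -0.6 0 0 0;0 0 -0.27 0 0 0;0 0 0 0 0 0;0 0 0 0 0 0",
)

```text
time_s: 25.95
tcp_pos: [0.5914, 0.0782, 0.1076]
ee_rot: [[1.0, 0.001, 0.001], [0.001, -1.0, 0.0], [0.001, -0.0, -1.0]]
wrist_force: [0.5, 0.9, -0.2]
gripper_width: 0.673
gripper_force: 30.0
```

Call:
play_rows(
  commands="0 0 0 0 0 0;0 0 0 0 0 0;0 0 0 0 0 0;0 0 0 0 0 0;0 0 0 0 0 0;0 0 1 0 0 0;0 0 1 0 0 0;0 0 1 0 0 0;0 0 1 0 0 0;0 0 1 0 0 0",
  grip=87,
)

```text
time_s: 26.95
tcp_pos: [0.5908, 0.0779, 0.2584]
ee_rot: [[1.0, 0.001, 0.0], [0.001, -1.0, 0.0], [0.0, -0.0, -1.0]]
wrist_force: [0.1, -0.3, -0.5]
gripper_width: 0.996
gripper_force: 0.0
```

Call:
play_rows(
  commands="-0.57 -0.986 0 0 0 0;-0.57 -0.986 0 0 0 0;-0.57 -0.986 0 0 0 0;-0.57 -0.986 0 0 0 0;-0.57 -0.986 0 0 0 0;-0.57 -0.986 0 0 0 0;-0.57 -0.986 0 0 0 0;-0.57 -0.986 0 0 0 0;-0.57 -0.986 0 0 0 0;-0.57 -0.986 0 0 0 0;-0.57 -0.986 0 0 0 0;-0.57 -0.986 0 0 0 0;0 0 0 0 0 0;0 0 0 0 0 0",
)

```text
time_s: 28.35
tcp_pos: [0.3854, -0.2774, 0.2571]
ee_rot: [[1.0, -0.001, 0.0], [-0.001, -1.0, 0.0], [0.0, -0.0, -1.0]]
wrist_force: [0.1, 0.3, 0.2]
gripper_width: 1.001
gripper_force: 0.0
```

```bash
python3 - <<'E'
from h import *
print(r.sense()['tcp_pos'])
im,d,ci=cap('wrist','w7.png'); P=cloud(d,ci); np.savez('w7.npz',im=im,d=d)
m=(P[...,2]>.075)&(P[...,2]<.125)&(abs(P[...,0]-.41)<.05)&(abs(P[...,1]+.277)<.05); q=P[m];print('knob',len(q),q.min(0),q.max(0),np.median(q,0))
tube()
E
```

```text
[ 0.38542865 -0.2773878   0.25708485]
knob 669 [ 0.39877591 -0.28971637  0.0866798 ] [ 0.42247384 -0.26663347  0.11358795] [ 0.41211549 -0.27864106  0.11066895]
tube [0.078 0.08  0.084 0.089 0.092] 269
```

View pics/w7.png

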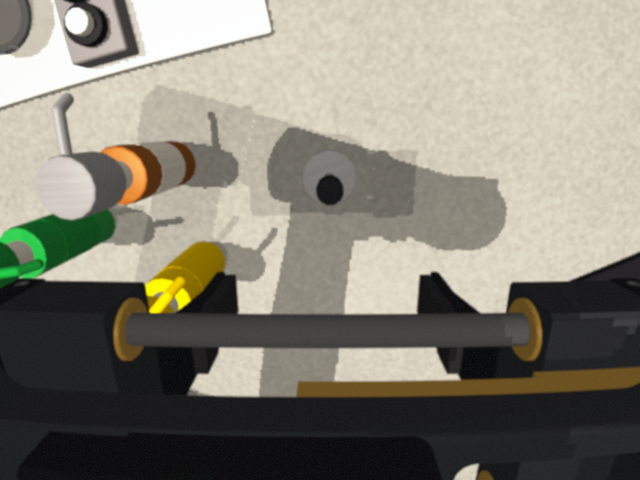

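All five rings are in: the stack top measures about 84 mm. The knob is at (330,190), under the gripper line and clear of the yellow and amber bottles.

Call:
play_rows(
  commands="0.88 -0.03 0 0 0 0;0 0 -1 0 0 0;0 0 -1 0 0 0;0 0 -1 0 0 0;0 0 -1 0 0 0;0 0 -1 0 0 0;0 0 -0.6 0 0 0;0 0 -0.33 0 0 0;0 0 0 0 0 0;0 0 0 0 0 0",
)

```text
time_s: 29.45
tcp_pos: [0.4133, -0.2777, 0.0799]
ee_rot: [[1.0, 0.002, 0.001], [0.002, -1.0, -0.001], [0.001, 0.001, -1.0]]
wrist_force: [-0.8, 0.3, 0.4]
gripper_width: 0.999
gripper_force: 0.0
```

Call:
play_rows(
  commands="0 0 0 0 0 0;0 0 0 0 0 0;0 0 0 0 0 0;0 0 0 0 0 0;0 0 0 0 0 0;0 0 0 0 0 0;0 0 0 0 0 0;0 0 0 0 0 0;0 0 0 0 0 0",
  grip=15,
)

```text
time_s: 30.35
tcp_pos: [0.4124, -0.2779, 0.0792]
ee_rot: [[1.0, 0.001, 0.0], [0.001, -1.0, -0.0], [0.0, 0.0, -1.0]]
wrist_force: [0.7, 1.3, -3.1]
gripper_width: 0.264
gripper_force: 30.5
```

Call:
play_rows(
  commands="0 0 0.5 0 0 0;0 0 1 0 0 0;0 0 1 0 0 0;0 0 1 0 0 0;0 0 1 0 0 0;0.5 0 0 0 0 0;0.7 0 0 0 0 0;0.9 0 0 0 0 0;0.9 0.2 0 0 0 0;0.9 0.4 0 0 0 0;0.9 0.6 0 0 0 0;0.7 0.7 0 0 0 0;0.45 0.8 0 0 0 0;0 0.9 0 0 0 0;0 0.9 0 0 0 0;0 0.9 0 0 0 0",
)

```text
time_s: 31.95
tcp_pos: [0.5901, -0.1142, 0.2109]
ee_rot: [[1.0, 0.0, -0.005], [0.0, -1.0, 0.001], [-0.005, -0.001, -1.0]]
wrist_force: [0.1, -0.0, -2.6]
gripper_width: 0.268
gripper_force: 30.0
```

Call:
play_rows(
  commands="0 0.9 0 0 0 0;0 0.9 0 0 0 0;0 0.9 0 0 0 0;0 0.9 0 0 0 0;0 0.8 0 0 0 0;0 0.7 0 0 0 0;0 0.7 0 0 0 0;0 0.4 0 0 0 0;0 0.2 0 0 0 0;0 0 0 0 0 0;0 0 0 0 0 0;0 0 0 0 0 0",
)

```text
time_s: 33.15
tcp_pos: [0.5907, 0.0754, 0.214]
ee_rot: [[1.0, -0.0, -0.0], [-0.0, -1.0, -0.0], [-0.0, 0.0, -1.0]]
wrist_force: [-0.4, -0.2, -3.5]
gripper_width: 0.263
gripper_force: 30.0
```

```bash
python3 - <<'E'
from h import *
print(r.sense()['tcp_pos'])
im,d,ci=cap('wrist'); cap('scene','s8.png')
cv2.imwrite('pics/w8.png',np.hstack([im[150:420,180:480],cv2.resize(cv2.imread('pics/s8.png')[150:300,280:430],(270,270))]))
E
```

```text
[0.59070168 0.0753705  0.21404125]
```

View pics/w8.png

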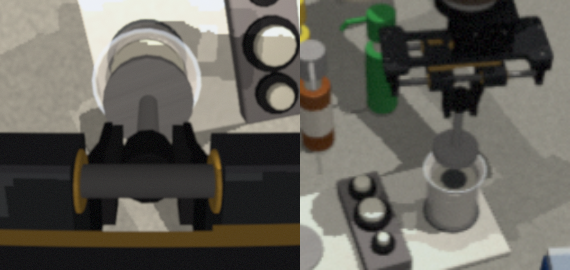

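The weight hangs upright over the tube mouth, slightly short in y, so I shift 3 mm and lower it.

Call:
play_rows(
  commands="0 0.1 0 0 0 0;0 0 -0.5 0 0 0;0 0 -0.3 0 0 0;0 0 -0.3 0 0 0;0 0 -0.3 0 0 0;0 0 -0.2 0 0 0;0 0 0 0 0 0;0 0 0 0 0 0",
)

```text
time_s: 34.05
tcp_pos: [0.591, 0.0791, 0.1663]
ee_rot: [[1.0, 0.001, 0.0], [0.001, -1.0, -0.0], [0.0, 0.0, -1.0]]
wrist_force: [-0.0, 0.3, -3.3]
gripper_width: 0.262
gripper_force: 30.0
```

Call:
play_rows(
  commands="0 0 -0.1 0 0 0;0 0 -0.05 0 0 0;0 0 0 0 0 0;0 0 0 0 0 0",
)

```text
time_s: 34.45
tcp_pos: [0.5908, 0.0792, 0.1617]
ee_rot: [[1.0, 0.001, 0.0], [0.001, -1.0, -0.0], [0.0, 0.0, -1.0]]
wrist_force: [1.2, -1.6, -3.6]
gripper_width: 0.266
gripper_force: 30.0
```

Call:
play_rows(
  commands="0 0 0 0 0 0;0 0 0 0 0 0;0 0 0 0 0 0;0 0 0 0 0 0;0 0 0 0 0 0;0 0 0.5 0 0 0;0 0 1 0 0 0;0 0 1 0 0 0;0 0 1 0 0 0;0 0 0.5 0 0 0;-0.92 -0.86 0 0 0 0;-0.92 -0.86 0 0 0 0;-0.92 -0.86 0 0 0 0;-0.92 -0.86 0 0 0 0;-0.92 -0.86 0 0 0 0;-0.92 -0.86 0 0 0 0;-0.92 -0.86 0 0 0 0;0 0 0 0 0 0;0 0 0 0 0 0",
  grip=87,
)

```text
time_s: 36.35
tcp_pos: [0.3974, -0.1018, 0.2823]
ee_rot: [[1.0, -0.0, 0.002], [-0.0, -1.0, 0.0], [0.002, -0.0, -1.0]]
wrist_force: [1.1, -0.0, -0.8]
gripper_width: 1.002
gripper_force: 0.0
```

```bash
python3 - <<'E'
from h import *
print(r.sense()['tcp_pos'])
im,d,ci=cap('wrist','w9.png'); P=cloud(d,ci)
m=(P[...,2]>.182)&(P[...,2]<.195)&(abs(P[...,0]-.43)<.09)&(abs(P[...,1]+.103)<.06); q=P[m]
h=q[q[:,2]>.1855]; print(len(h),np.percentile(h,[1,99],axis=0),)
m2=(P[...,2]>.165)&(P[...,2]<.195)&(P[...,0]>.46)&(P[...,0]<.52)&(abs(P[...,1]+.103)<.06); print('spout',P[m2].min(0),P[m2].max(0),P[m2].mean(0))
T,td,tc=cap('top'); Q=cloud(td,tc); k=(Q[...,2]>.13)&(np.hypot(Q[...,0]-.591,Q[...,1]-.078)<.04); print('weight knob',k.sum(),Q[k].mean(0),np.median(Q[k][:,2]))
E
```

```text
[ 0.39741901 -0.10180386  0.28225708]
2830 [[ 0.40683169 -0.12315997  0.18586029]
 [ 0.44699794 -0.08295139  0.18940789]]
spout [ 0.46032791 -0.10625624  0.16900426] [ 0.4879667  -0.09777618  0.18567236] [ 0.47377661 -0.10190173  0.18087113]
weight knob 118 [0.58887206 0.07855804 0.18868997] 0.1936321817143773
```

View pics/w9.png

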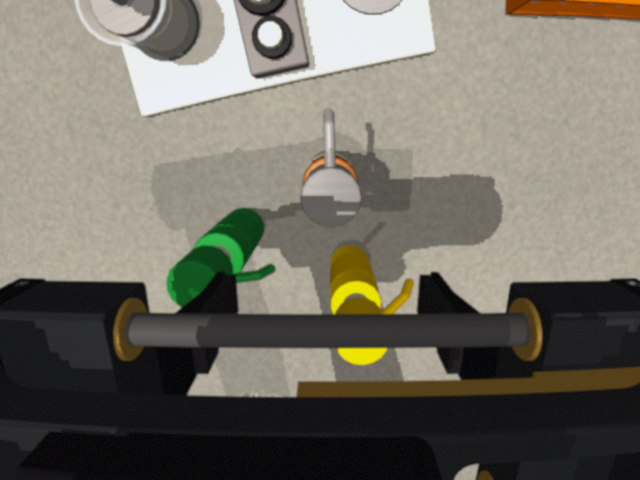

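The weight stands in the tube with its knob top at about 193 mm. The amber bottle's head is at (331,195) with its spout straight along +x, and both look-alikes are clear of the fingers.

Call:
play_rows(
  commands="0.98 -0.03 0 0 0 0;0 0 0 0 0 0;0 0 -0.9 0 0 0;0 0 -0.9 0 0 0;0 0 -0.9 0 0 0;0 0 -0.9 0 0 0;0 0 -0.6 0 0 0;0 0 -0.3 0 0 0;0 0 0 0 0 0;0 0 0 0 0 0",
)

```text
time_s: 37.45
tcp_pos: [0.4279, -0.1021, 0.1473]
ee_rot: [[1.0, 0.002, 0.001], [0.002, -1.0, -0.0], [0.001, 0.0, -1.0]]
wrist_force: [-0.5, -0.6, -0.2]
gripper_width: 0.996
gripper_force: 0.0
```

Call:
play_rows(
  commands="0 0 0 0 0 0;0 0 0 0 0 0;0 0 0 0 0 0;0 0 0 0 0 0;0 0 0 0 0 0;0 0 0 0 0 0;0 0 0 0 0 0;0 0 0 0 0 0",
  grip=35,
)

```text
time_s: 38.25
tcp_pos: [0.427, -0.1024, 0.1467]
ee_rot: [[1.0, 0.001, -0.0], [0.001, -1.0, -0.0], [-0.0, 0.0, -1.0]]
wrist_force: [0.2, -0.1, 0.0]
gripper_width: 0.501
gripper_force: 30.0
```

Call:
play_rows(
  commands="0 0 0.3 0 0 0;0 0 0.5 0 0 0;0 0 0.5 0 0 0;0 0 0.3 0 0 0;0.3 -0.06 0 0 0 0;0.5 -0.1 0 0 0 0;0.65 -0.14 0 0 0 0;0.75 -0.16 0 0 0 0;0.75 -0.16 0 0 0 0;0.75 -0.16 0 0 0 0;0.75 -0.16 0 0 0 0;0.75 -0.16 0 0 0 0;0.65 -0.14 0 0 0 0;0.55 -0.12 0 0 0 0;0.4 -0.09 0 0 0 0;0.23 -0.05 0 0 0 0;0 0 0 0 0 0;0 0 0 0 0 0;0 0 0 0 0 0",
)

```text
time_s: 40.15
tcp_pos: [0.6372, -0.1472, 0.1945]
ee_rot: [[1.0, 0.001, -0.001], [0.001, -1.0, 0.0], [-0.001, -0.0, -1.0]]
wrist_force: [0.4, 0.1, -3.7]
gripper_width: 0.5
gripper_force: 30.0
```

```bash
python3 - <<'E'
from h import *
print(r.sense()['tcp_pos'])
im,d,ci=cap('scene'); cv2.imwrite('pics/s10.png',cv2.resize(im[120:340,180:430],None,fx=2.2,fy=2.2))
T,td,tc=cap('top'); Q=cloud(td,tc)
E
```

```text
[ 0.63723472 -0.14717524  0.19446706]
```

View pics/s10.png

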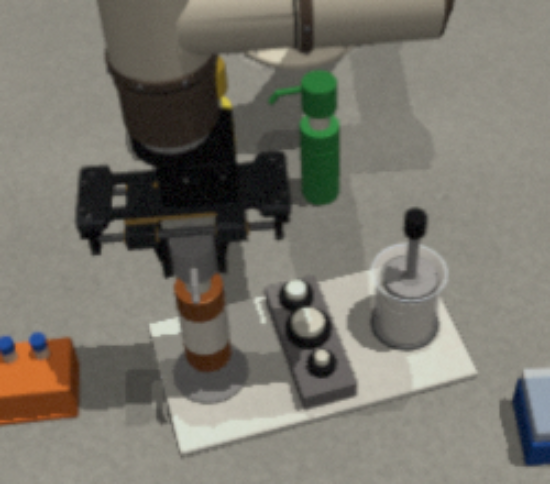

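The bottle hangs upright over the pan, with its base at crop (207,362) on the pan disc, and the weight stands upright in the tube at (410,270). Lower by 28 mm, gently.

Call:
play_rows(
  commands="0 0 -0.3 0 0 0;0 0 -0.3 0 0 0;0 0 -0.2 0 0 0;0 0 -0.1 0 0 0;0 0 0 0 0 0;0 0 0 0 0 0;0 0 0 0 0 0",
)

```text
time_s: 40.95
tcp_pos: [0.6382, -0.1474, 0.1681]
ee_rot: [[1.0, 0.001, 0.001], [0.001, -1.0, -0.0], [0.001, 0.0, -1.0]]
wrist_force: [-0.2, 0.2, -3.3]
gripper_width: 0.5
gripper_force: 30.0
```

Call:
play_rows(
  commands="0 0 -0.07 0 0 0;0 0 -0.05 0 0 0;0 0 0 0 0 0;0 0 0 0 0 0;0 0 0 0 0 0",
)

```text
time_s: 41.45
tcp_pos: [0.6382, -0.1474, 0.1648]
ee_rot: [[1.0, 0.001, 0.001], [0.001, -1.0, -0.0], [0.001, 0.0, -1.0]]
wrist_force: [0.3, 1.6, 0.9]
gripper_width: 0.5
gripper_force: 30.0
```

Call:
play_rows(
  commands="0 0 0 0 0 0;0 0 0 0 0 0;0 0 0 0 0 0;0 0 0 0 0 0;0 0 0 0 0 0;0 0 0.4 0 0 0;0 0 0.8 0 0 0;0 0 1 0 0 0;0 0 1 0 0 0;0 0 0.6 0 0 0;0 0 0 0 0 0",
  grip=87,
)

```text
time_s: 42.55
tcp_pos: [0.6395, -0.1477, 0.283]
ee_rot: [[1.0, 0.001, 0.009], [0.001, -1.0, -0.001], [0.009, 0.001, -1.0]]
wrist_force: [-0.2, -0.0, -0.2]
gripper_width: 0.997
gripper_force: 0.0
```

Call:
play_rows(
  commands="0.14 0.68 0 0 0 0.97;0.14 0.68 0 0 0 0.97;0.14 0.68 0 0 0 0.97;0.14 0.68 0 0 0 0.97;0.14 0.68 0 0 0 0.97;0.12 0.68 0 0 0 0.97;0 0 0 0 0 0.97;0 0 0 0 0 0.97;0 0 0 0 0 0.97;0 0 0 0 0 0;0 0 0 0 0 0",
  grip=0,
)

```text
time_s: 43.65
tcp_pos: [0.6622, -0.0249, 0.2775]
ee_rot: [[0.261, 0.965, -0.001], [0.965, -0.261, 0.0], [-0.0, -0.001, -1.0]]
wrist_force: [0.2, 0.1, 0.2]
gripper_width: 0.086
gripper_force: 0.0
```

```bash
python3 - <<'E'
from h import *
print(r.sense()['tcp_pos'],r.sense()['joints'],r.sense()['gripper_width'])
im,d,ci=cap('scene'); cv2.imwrite('pics/s11.png',cv2.resize(im[120:340,180:430],None,fx=2.2,fy=2.2))
T,td,tc=cap('top'); Q=cloud(td,tc)
k=(Q[...,2]>.185)&(Q[...,2]<.215)&(np.hypot(Q[...,0]-.638,Q[...,1]+.147)<.03); print('bottle',k.sum(),Q[k].mean(0) if k.any() else 0, np.ptp(Q[k],axis=0) if k.any() else 0)
E
```

```text
[ 0.6622012  -0.02494095  0.2775185 ] [ 1.17913494e+01  2.42190254e+01  1.16534967e+01 -1.25780313e-02
 -7.74896220e+01  1.53102431e+02] 0.08557094801072147
bottle 352 [ 0.63792558 -0.14650103  0.20558433] [0.04984219 0.04342513 0.02792338]
```

View pics/s11.png

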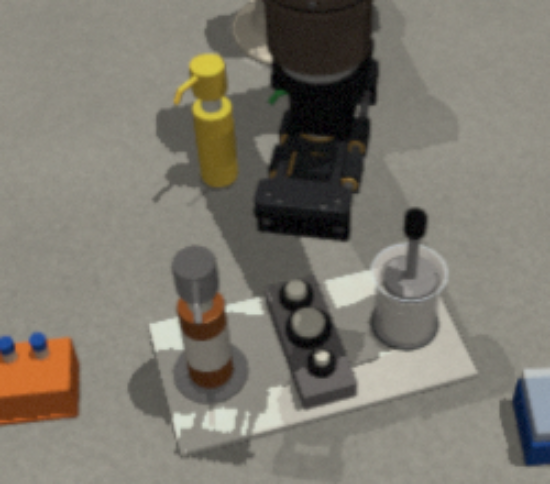

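The bottle stands upright on the pan at (207,330), released, and the weight is upright in the tube. Now the small key.

Call:
play_rows(
  commands="-0.03 0 -0.9 0 0 0;0 0 -0.9 0 0 0;0 0 -0.9 0 0 0;0 0 -0.9 0 0 0;0 0 -0.9 0 0 0;0 0 -0.8 0 0 0;0 0 -0.8 0 0 0;0 0 -0.4 0 0 0;0 0 -0.25 0 0 0;0 0 0 0 0 0;0 0 0 0 0 0",
)

```text
time_s: 44.85
tcp_pos: [0.6624, -0.0249, 0.0767]
ee_rot: [[0.258, 0.966, 0.002], [0.966, -0.258, 0.0], [0.001, 0.002, -1.0]]
wrist_force: [0.4, -0.1, -0.1]
gripper_width: 0.009
gripper_force: 0.0
```

Call:
play_rows(
  commands="0 0 -0.15 0 0 0;0 0 -0.1 0 0 0;0 0 -0.1 0 0 0;0 0 0 0 0 0;0 0 0 0 0 0",
)

```text
time_s: 45.35
tcp_pos: [0.6616, -0.025, 0.065]
ee_rot: [[0.258, 0.966, -0.0], [0.966, -0.258, -0.0], [-0.0, -0.0, -1.0]]
wrist_force: [-0.1, 0.1, 0.5]
gripper_width: 0.012
gripper_force: 0.0
```

Call:
play_rows(
  commands="0 0 -0.15 0 0 0;0 0 -0.1 0 0 0;0 0 -0.07 0 0 0;0 0 0 0 0 0;0 0 0 0 0 0",
)

```text
time_s: 45.85
tcp_pos: [0.6623, -0.0249, 0.0565]
ee_rot: [[0.257, 0.966, 0.002], [0.966, -0.257, -0.0], [0.0, 0.002, -1.0]]
wrist_force: [-0.3, -0.4, 5.6]
gripper_width: 0.009
gripper_force: 2.7
```

Call:
play_rows(
  commands="0 0 -0.05 0 0 0;0 0 0 0 0 0;0 0 0 0 0 0",
)

```text
time_s: 46.15
tcp_pos: [0.6624, -0.0249, 0.0563]
ee_rot: [[0.257, 0.966, 0.002], [0.966, -0.257, -0.0], [0.0, 0.002, -1.0]]
wrist_force: [-3.3, 0.2, 9.1]
gripper_width: 0.003
gripper_force: 5.3
```

Call:
play_rows(
  commands="0 0 0.5 0 0 0;0 0 0.6 0 0 0;-0.81 -0.16 0 0 0 0;-0.81 -0.16 0 0 0 0;-0.81 -0.16 0 0 0 0;-0.81 -0.16 0 0 0 0;0 0 -0.4 0 0 0;0 0 -0.35 0 0 0;0 0 0 0 0 0;0 0 0 0 0 0",
)

```text
time_s: 47.15
tcp_pos: [0.5649, -0.044, 0.0637]
ee_rot: [[0.257, 0.966, -0.001], [0.966, -0.257, -0.0], [-0.001, -0.001, -1.0]]
wrist_force: [-0.1, 0.7, -0.0]
gripper_width: 0.007
gripper_force: 0.0
```

Call:
play_rows(
  commands="0 0 -0.1 0 0 0;0 0 -0.1 0 0 0;0 0 -0.08 0 0 0;0 0 -0.05 0 0 0;0 0 0 0 0 0;0 0 0 0 0 0",
)

```text
time_s: 47.75
tcp_pos: [0.5655, -0.0439, 0.0564]
ee_rot: [[0.257, 0.966, 0.003], [0.966, -0.257, -0.0], [0.001, 0.003, -1.0]]
wrist_force: [-1.6, 1.2, 8.7]
gripper_width: 0.003
gripper_force: 4.8
```

Call:
play_rows(
  commands="0 0 0.5 0 0 0;0 0 0.6 0 0 0;0.78 0.16 0 0 0 0;0.78 0.16 0 0 0 0;0 0 -0.4 0 0 0;0 0 -0.35 0 0 0;0 0 0 0 0 0;0 0 0 0 0 0",
)

```text
time_s: 48.55
tcp_pos: [0.61, -0.0348, 0.0643]
ee_rot: [[0.258, 0.966, -0.002], [0.966, -0.258, -0.0], [-0.001, -0.002, -1.0]]
wrist_force: [0.2, -0.1, -0.1]
gripper_width: 0.004
gripper_force: 0.0
```

Call:
play_rows(
  commands="0 0 -0.1 0 0 0;0 0 -0.1 0 0 0;0 0 -0.08 0 0 0;0 0 -0.05 0 0 0;0 0 0 0 0 0;0 0 0 0 0 0",
)

```text
time_s: 49.15
tcp_pos: [0.6111, -0.0346, 0.0564]
ee_rot: [[0.257, 0.966, 0.0], [0.966, -0.257, -0.0], [-0.0, 0.0, -1.0]]
wrist_force: [-3.4, 0.0, 7.4]
gripper_width: 0.005
gripper_force: 3.8
```

Raise clear and check.

Call:
play_rows(
  commands="0 0 0.5 0 0 0;0 0 1 0 0 0;0 0 1 0 0 0;0 0 1 0 0 0;0 0 1 0 0 0;0 0 1 0 0 0;0 0 1 0 0 0;0 0 1 0 0 0;0 0 0 0 0 0;0 0 0 0 0 0;0 0 0 0 0 0",
)

```text
time_s: 50.25
tcp_pos: [0.6104, -0.0345, 0.2785]
ee_rot: [[0.258, 0.966, -0.003], [0.966, -0.258, 0.0], [-0.001, -0.003, -1.0]]
wrist_force: [-1.3, -0.8, -1.0]
gripper_width: 0.005
gripper_force: 0.0
```

```bash
python3 - <<'E'
from h import *
s=r.sense(); print(s['tcp_pos'],s['wrist_force'])
im,d,ci=cap('scene'); cv2.imwrite('pics/s12.png',cv2.resize(im[120:340,180:430],None,fx=2.2,fy=2.2))
E
```

```text
[ 0.61040668 -0.03446786  0.27852361] [-1.25506014 -0.82205173 -0.95987776]
```

View pics/s12.png

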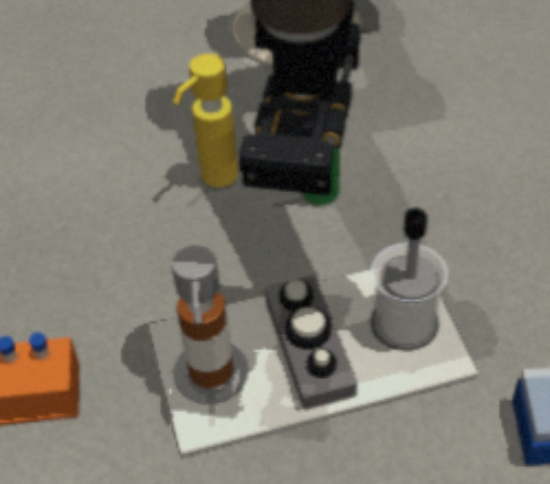

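The bottle at (207,330) and the weight at (410,270) are upright and in place, the three keys at (296,292), (309,325) and (321,360) are up again, and the robot is clear.

```bash
python3 -c "
from station import r
print(r.finish_job())"
```

```text
the job is handed in; nothing more can be done
None
```

I handed the job in at about 50 s: all five rings and the follower weight are in the tube, the bottle is upright on the pan, and the keys were pressed small, medium, large and are up again; the hand-in gave no verdict.

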